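# Open the filter bay of the bench dust extractor

## Robot

A 7-joint arm with a two-finger parallel gripper is mounted at the origin on the work surface. World frame = base frame: x ahead of the robot, y to its left, z up, the work surface at z = 0. Lengths are in m, angles in rad, forces in N, time in s.
With the tool pointing down it reaches from about 0.425 to 0.875 m from the base axis. Payload 8.4 kg.
Tool frame: the origin (TCP) lies on the centre line of the jaws, within the pads' length; the fingertips stand 25 mm ahead of it and the grasp point (between the pads) lies 6 mm ahead of it; y points along the fingers, x is the direction in which the jaws open and shut, and the axes are right-handed (so a half turn about y gives the same grasp; the last joint's range is limited). The gripper opens to 85 mm and grips with 20 to 120 N. Pads are 22 mm wide; open, the fingers measure 114 mm over their backs; the gripper's body (76 mm by 85 mm) begins 54 mm behind the grasp point. The pads swing forward as they close: fully open they stand 13 mm farther back than shut.
Start: joints at [-1.349, 0.333, 0.04, 1.465, -0.013, 1.343, -0.059], TCP at [0.205, 0.617, 0.233] pointing down, gripper open.
Joint ranges: [-2.58, 2.58], [-0.38, 2.09], [-1.3, 1.39], [0.25, 2.4], [-1.5, 4.64], [0.08, 2.09], [-2.65, 2.65]. Speed limits (rad/s): [2.22, 2.22, 2.79, 2.79, 3.14, 3.14, 3.14].

## Interface

Orientations are given as a unit quaternion [w, x, y, z].
In Python, from bench import manip, let_go, grab, vision, ticket gives the robot as it stands. Calls block until the motion is done:
- manip.movep(position, orientation): joint-space move of the TCP to a pose.
- manip.move_linear(position, orientation=None, speed=0.15, guard=None): straight line of the TCP; orientation=None keeps the orientation; speed is the mean speed in m/s. With guard (N) it stops when the force on the tool has changed by that much, and returns True; else False.
- manip.set_joints(angles): joint-space move.
- let_go() and grab(grasp_force=None): open the fingers fully, or close them until they stop; grasp_force is the grip in N (None keeps the last).
- manip.hold(seconds).
- manip.inverse_kinematics(position, orientation): joint angles nearest the present ones, or None.
- vision.get_image(name): name is "side" or "top" or "wrist"; returns (picture, depth): 480x640x3 uint8, red, green, blue; 480x640 float32, m along the optical axis (not along the pixel's ray), 0 where there is no reading.
- vision.camera_params(name): a dict with "fovy" (degrees; the focal length in pixels is half the picture's height over the tangent of half this angle, whatever the lens; pixels are square), "cx", "cy" (the principal point, pixels), "pose" (4x4, takes a point from camera to world coordinates). Camera axes: x right, y up, looking along -z (the intrinsics and any distortion apply to the point x, -y, -z); pixel columns grow to the right and rows downward; lengths in m; the calibration is good to about 2 mm. The wrist camera is an equidistant fisheye: a pixel r from the principal point sees the ray r / f radians off the axis. A picture is of the moment at which its call begins: read the wrist's pose just before it. camera_params takes no time and is no camera call; for the wrist camera it gives the pose at the moment of the call.
A pose or a line that the arm cannot do raises manip.PlanningError and nothing moves.
- ticket.sign_off(): hands the job in, once; it reports no verdict.
Trained networks look in the newest picture that a camera, given by its name, has taken for a name from the list of things; names that differ only in an ending like _2 or _b are one class to them, and where a whole thing is asked for, a point or a joint stands for the part that bears it (a point fixed in the world has none). Each returns a list of dicts, best first, with "confidence" (0 to 1); they miss things now and then, are a little off and sometimes report something else, mostly with a low value. They report only what shows in the picture. A call takes as long as a camera call. They do not tell look-alikes from the thing itself.
- vision.recognise(camera, name): "pixel" ([column, row] in pixels, amid what is visible of it).
- vision.landmark_of(camera, name): "pixel" ([column, row] in pixels: a listed point, or the origin of a listed thing).
Readings, each from a call of its own:
- manip.read_time(): time.
- manip.read_q(): joint angles.
- manip.read_joint_vel(): joint speeds.
- manip.read_tau(): joint torques, N m.
- manip.read_tool_pos(): TCP position.
- manip.read_ee_rot(): TCP orientation.
- manip.read_force(): force on the tool from outside, world axes, zero at the start.
- manip.read_torque(): the same for the moment, N m.
- manip.read_width(): finger opening in m.
Only numpy, scipy, OpenCV 4.12 (cv2) and the standard library are available. Lean on these libraries where they do the work, as an engineer would, in place of code of your own. Each camera call takes 0.05 s, during which the arm holds its last target. There are 200 camera calls.

## Task

The filter of the white bench dust extractor is due for a change. With a fingertip press the grey snap tab at the end of the vented filter cover fully in and, keeping it in, push the cover along its guides, off its seat and onto the extractor's own flat deck, until the filter lies wholly uncovered. Only press and push: do not force the cover while the snap holds it, never lift it or let it leave the machine, stop before it reaches the small jar standing on the deck, leave the things around the machine alone, and finish clear with the cover lying flat.

Things in the scene. Friction and masses are not known exactly. Their poses are not given: they have to be found in the camera images.
- extractor: White bench dust extractor, a case 405 mm long, 160 wide, fixed to the bench. Origin on the bench under the middle of the seated cover; x runs along the case, the way the cover is pushed to open, z up. Along x (mm): well with the snap tab -98 to -51 (100 wide), cover on its seat -50 to 50, flat deck 36 to 225, blower head 225 to 300 (140 high, knob on top), hose spigot to 341.
- filter_bay (a point): Point at x = -2, y = 0, z = 95 mm of the extractor: middle of the filter bay, the opening under the seated cover, x -40 to 36, 96 mm wide, pleated filter 13 mm below. Seat and deck are level at z = 95 mm. Side walls at |y| 61.5 to 80 (tops at z = 101.5) guide the cover all along; lips in to |y| = 54 (tops at z = 105) hold its long edges down for x -60 to 30.
- deck (a point): Middle of the free deck where the cover is to lie: x = 100, y = 0, z = 95 mm of the extractor. In its middle a finger groove 72 mm wide (y), floor at z = 87, runs on from the bay, x 36 to 150, so a fingertip up to 6 mm below deck level can travel along the middle line from the tab to x = 150.
- cover: Grey vented filter cover, a loose plate 100 (x) x 120 (y) x 5 mm, about 120 g, black louvres on top. Origin: centre of its underside; seated it is at (0, 0, 95 mm) of the extractor, axes alike. Its -x end has an upstanding lip 60 wide, 5 thick, top 13 mm above the underside. Just past the lip the tab's nose stands in a slot (x -44 to -36) and blocks the cover. Once free it slides under 3 N.
- cover_lip (a point): Middle of the outer upright face of the cover's lip, 9 mm above the cover's underside, at x = -50 mm of the cover: a fingertip pushes here, along the extractor's +x. The face to push reaches from the cover's underside (9 mm below this point) to 4 mm above it.
- tab (a joint): Snap tab, how far it is pressed straight down, m: 0 up (snapped) to 0.008 fully in, against a spring (3 N at first, 7 N fully in). From 0.0055 on its nose is clear of the cover. It springs back when let go, so keep it in until the cover has moved 14 mm. A fingertip pressing it can slide along +x over the pad and then the nose (tops level) while it pushes the lip.
- tab_pad (a point): Centre of the top of the snap tab's pad, a ribbed grey block 34 (x) x 44 mm (y) in front of the cover's lip, on the middle line at x = -69 mm of the extractor; its top is at z = 100 mm when up and goes down with the tab. The pad ends 2 mm short of the lip's face.
- jar: Small glass bead jar with metal cap, 32 mm across, 40 high, standing on the deck at about x = 202 mm of the extractor, beyond the place for the cover. Origin under its centre. To be left where it stands.
- tall_jar: Bead jar, 60 mm across, 85 high, on the bench off the tab end of the extractor. Origin under its centre. Leave alone.
- pliers: Pliers lying on the bench along the extractor's +y side, 150 mm long. Leave alone.
- screwdriver: Screwdriver lying on the bench along the extractor's -y side, 160 mm long. Leave alone.
- tray: Orange bead tray, 115 x 155 x 20 mm, on the bench at the extractor's -y side. Leave alone.
Not all that is in view belongs to the job. Of the things like the cover, leave any that is green or red; of the rest the smaller one is meant.

How it is judged:
By the outcome, as a careful person would: the job done as asked, in the order asked, and still so for the second after the job is handed in, with the robot touching nothing.
It also fails if it takes over 35 s, if anything falls off the work surface, if the arm or the gripper's body presses on something with over 40 N, if the wrist force passes 120 N, or if a joint passes its speed limit or range.

## Working session

There is one attempt and no reset: what is moved stays moved. The work goes in short steps, each a Python script; the robot and the scene stay as the last script left them, time stands still between calls to the robot, and variables do not carry over. Pictures are saved under pics/ and viewed, about 8 in all and at most 12, crops included, and the job is handed in when it is done.

```bash
mkdir -p pics; ls; cat > h.py <<'E'
import numpy as np, cv2
from bench import manip, let_go, grab, vision, ticket
def p2w(cam, px, d, prm=None):
    p=prm or vision.camera_params(cam); f=240/np.tan(np.radians(p["fovy"])/2)
    px=np.atleast_2d(px).astype(float); x=(px[:,0]-p["cx"])/f; y=(px[:,1]-p["cy"])/f
    d=np.atleast_1d(d)
    c=np.stack([x*d,-y*d,-d,np.ones_like(x)*np.ones_like(d)],0)
    return (np.array(p["pose"])@c)[:3].T
def at_z(cam,px,z):
    p=vision.camera_params(cam); o=np.array(p["pose"])[:3,3]
    a=p2w(cam,px,1.0,p)[0]-o
    return o+a*(z-o[2])/a[2]
E
python3 - <<'E'
from h import *
for c in ["top","side"]:
    im,d=vision.get_image(c); cv2.imwrite(f"pics/{c}0.png",im[...,::-1]); np.save(f"{c}0.npy",d)
    print(c,{k:(np.round(v,3).tolist()) for k,v in vision.camera_params(c).items() if not isinstance(v,str)})
    for n in ["extractor","cover","tab_pad","cover_lip","filter_bay","jar","deck"]:
        print(n,[(np.round(r["pixel"]).tolist(),round(r["confidence"],2)) for r in vision.landmark_of(c,n)])
print(manip.read_time(),manip.read_ee_rot(),manip.read_width())
E
```

```text
pics
top {'fovy': 54.192, 'cx': 317.307, 'cy': 234.949, 'pose': [[0.004, 0.999, -0.052, 0.449], [-1.0, 0.002, -0.02, -0.015], [-0.02, 0.052, 0.998, 1.033], [0.0, 0.0, 0.0, 1.0]]}
extractor []
cover [([409.0, 214.0], 0.87), ([215.0, 293.0], 0.79), ([443.0, 363.0], 0.74)]
tab_pad [([440.0, 228.0], 0.71)]
cover_lip [([465.0, 350.0], 0.95), ([434.0, 227.0], 0.94), ([176.0, 100.0], 0.76), ([210.0, 328.0], 0.75)]
filter_bay []
jar [([314.0, 169.0], 0.53), ([487.0, 244.0], 0.4)]
deck [([366.0, 197.0], 0.84)]
side {'fovy': 47.526, 'cx': 326.258, 'cy': 237.238, 'pose': [[0.919, 0.304, -0.252, 0.275], [-0.394, 0.689, -0.608, -0.609], [-0.011, 0.658, 0.753, 0.838], [0.0, 0.0, 0.0, 1.0]]}
extractor [([372.0, 339.0], 0.8), ([393.0, 440.0], 0.55)]
cover [([213.0, 453.0], 0.94), ([361.0, 148.0], 0.82), ([372.0, 308.0], 0.73), ([219.0, 209.0], 0.67)]
tab_pad [([374.0, 340.0], 0.55)]
cover_lip [([380.0, 131.0], 0.86), ([377.0, 329.0], 0.84), ([244.0, 471.0], 0.64), ([182.0, 217.0], 0.61)]
filter_bay []
jar [([372.0, 214.0], 0.96)]
deck [([365.0, 264.0], 0.57)]
0.8 [ 0.57345669 -0.5734364  -0.41372793  0.41369954] 0.08539441958468535
```

View both.

View pics/top0.png

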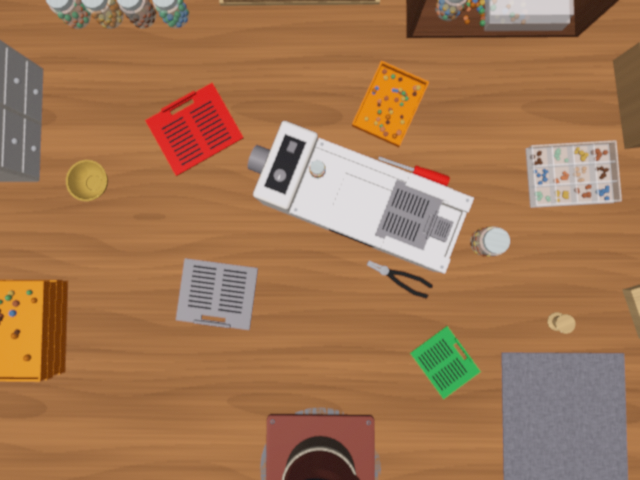

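View pics/side0.png

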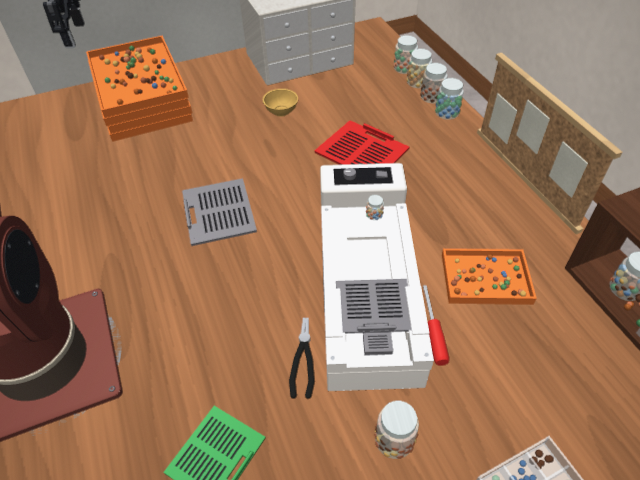

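```bash
python3 - <<'E'
from h import *
def fit(cam):
    d=np.load(f"{cam}0.npy"); vv,uu=np.mgrid[:480,:640]
    P=p2w(cam,np.c_[uu.ravel(),vv.ravel()],d.ravel())
    m=((P[:,2]>.092)&(P[:,2]<.115)&(d.ravel()>0)).reshape(480,640).astype(np.uint8)
    n,l,s,c=cv2.connectedComponentsWithStats(m)
    p0=(409,214) if cam=="top" else (372,308)
    q=P[(l==l[p0[1],p0[0]]).ravel()]
    r=cv2.minAreaRect((q[:,:2]*1000).astype(np.float32)); print(cam,len(q),np.round(r[0]),np.round(r[1]),round(r[2],2),"z med",np.round(np.percentile(q[:,2],[10,50,90]),4))
    print(np.round(cv2.boxPoints(r)).tolist())
fit("top");fit("side")
for cam,D in {"top":dict(cover=(409,214),lip=(434,227),pad=(440,228),deck=(366,197)),"side":dict(cover=(372,308),lip=(377,329),pad=(374,340),deck=(365,264))}.items():
    for k,p in D.items(): print(cam,k,np.round(at_z(cam,p,dict(lip=.104,pad=.1).get(k,.095)),4))
im=cv2.imread("pics/side0.png")[260:400,300:450]; im2=cv2.imread("pics/top0.png")[170:275,370:480]
cv2.imwrite("pics/c1.png",np.hstack([cv2.resize(im,(420,400),interpolation=cv2.INTER_CUBIC),cv2.resize(im2,(380,400),interpolation=cv2.INTER_CUBIC)]))
E
```

```text
top 10440 [ 562. -114.] [348. 161.] 68.57 z med [0.0952 0.1008 0.1053]
[[424.0, -247.0], [574.0, -305.0], [701.0, 18.0], [551.0, 77.0]]
side 12420 [ 560. -115.] [347. 160.] 68.53 z med [0.0948 0.1004 0.1051]
[[422.0, -247.0], [571.0, -305.0], [698.0, 18.0], [549.0, 76.0]]
top cover [ 0.5398 -0.1787  0.095 ]
top lip [ 0.5132 -0.2261  0.104 ]
top pad [ 0.5115 -0.2388  0.1   ]
top deck [ 0.5739 -0.0929  0.095 ]
side cover [ 0.5315 -0.179   0.095 ]
side lip [ 0.5182 -0.2223  0.104 ]
side pad [ 0.5064 -0.2359  0.1   ]
side deck [ 0.5609 -0.0925  0.095 ]
```

View pics/c1.png

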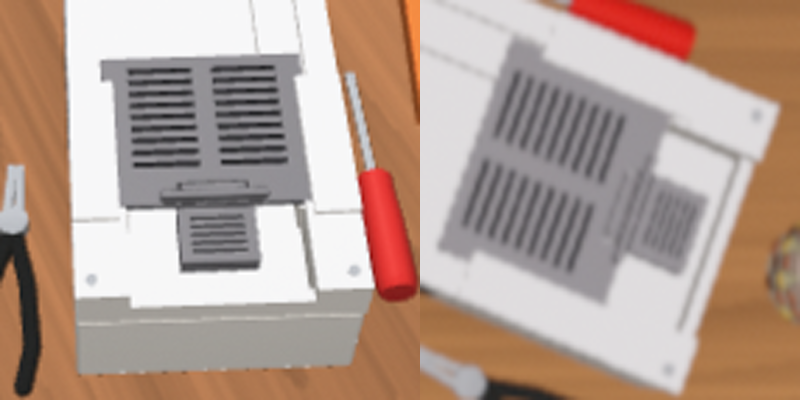

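The four look-alikes in the top view are:
- the seated grey cover at (409,214)
- a bigger grey one on the bench at (215,293)
- a red one at (195,128)
- a green one at (445,362)

The seated grey one fits: it is the smaller of the two that are neither red nor green. The crop shows it under the guide lips with its lip and the ribbed tab in front, at about (437,228) in the top view. Next I move above the pad and check from close by.

```bash
cat >> h.py <<'E'
from scipy.spatial.transform import Rotation as Rn
YAW=np.radians(68.55); U=np.array([np.cos(YAW),np.sin(YAW),0]); V=np.array([-U[1],U[0],0]); O=np.array([.536,-.1785,0])
def quat(s):
    y=np.array([0,0,-1.]); z=s*U; x=np.cross(y,z)
    q=Rn.from_matrix(np.c_[x,y,z]).as_quat(); return [q[3],*q[:3]]
def W(x,y,z): return O+x*U+y*V+np.array([0,0,z])     # extractor -> world, m
def toE(p): p=np.asarray(p)-O; return np.array([p@U,p@V,p[2]])
def wray(px,z,prm):
    f=240/np.tan(np.radians(prm["fovy"])/2); a=np.array(px,float)-[prm["cx"],prm["cy"]]; r=np.hypot(*a); t=r/f
    c=np.array([np.sin(t)*a[0]/r,-np.sin(t)*a[1]/r,-np.cos(t)]); M=np.array(prm["pose"]); w=M[:3,:3]@c; o=M[:3,3]
    return o+w*(z-o[2])/w[2]
E
python3 - <<'E'
from h import *
ok=[]
for s in (1,-1):
    js=[manip.inverse_kinematics(W(x,0,z),quat(s)) for x,z in((-.069,.25),(-.069,.117),(.04,.117))]
    print(s,[None if j is None else np.round(j,2).tolist() for j in js])
    if all(j is not None for j in js): ok.append((np.abs(js[0][6]),s))
s=min(ok)[1]; print("s",s)
grab()
manip.movep(W(-.069,0,.25),quat(s))
print(manip.read_time(),manip.read_tool_pos(),manip.read_width())
prm=vision.camera_params("wrist"); im,d=vision.get_image("wrist"); cv2.imwrite("pics/w1.png",im[...,::-1])
for n,z in (("tab_pad",.1),("cover_lip",.104),("cover",.095),("deck",.095)):
    for r in vision.landmark_of("wrist",n): print(n,np.round(r["pixel"]),round(r["confidence"],2),np.round(toE(wray(r["pixel"],z,prm)),4))
E
```

```text
1 [[-0.66, 0.32, 1.26, 1.69, -0.31, 1.36, 0.28], [-0.55, 0.47, 1.17, 1.85, -0.48, 1.14, 0.41], [-0.62, 0.38, 0.98, 1.84, -0.36, 1.1, 0.11]]
-1 [None, [-0.64, 0.65, 1.37, 1.86, -0.68, 1.23, -2.56], [1.05, 0.48, -1.09, 1.76, 0.46, 1.18, 2.59]]
s 1
4.7583 [ 0.51121643 -0.24192682  0.24986605] -0.00038730922422067633
tab_pad [311. 223.] 0.98 [-0.0676  0.0027  0.1   ]
cover_lip [150. 323.] 0.67 [-0.1639  0.157   0.104 ]
cover_lip [312. 200.] 0.6 [-0.0481  0.0015  0.104 ]
cover [314. 137.] 0.91 [0.0015 0.0002 0.095 ]
cover [119. 299.] 0.58 [-0.1443  0.1922  0.095 ]
deck [317.  13.] 0.81 [ 0.1024 -0.0021  0.095 ]
```

View pics/w1.png

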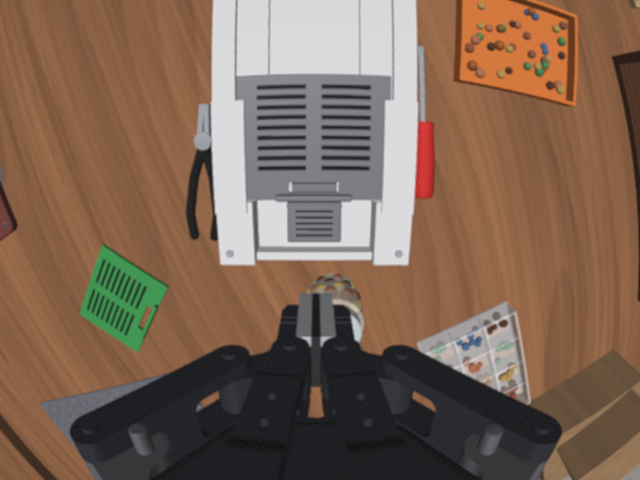

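The wrist view shows the pad centred at (314,222), the lip at about (313,198) and the cover square in its guides. This agrees with my pose to about 2 mm. Now I press.

```bash
python3 - <<'E'
from h import *
x0=-.068
manip.move_linear(W(x0,0,.140),speed=.12)
manip.hold(.2); print("F0",np.round(manip.read_force(),2))
g=manip.move_linear(W(x0,0,.105),speed=.02,guard=2.0)
p=manip.read_tool_pos(); print(g,toE(p),np.round(manip.read_force(),2))
if g:
    g=manip.move_linear(W(x0,0,p[2]-.012),speed=.01,guard=8)
    p=manip.read_tool_pos(); print(g,toE(p),np.round(manip.read_force(),2))
    manip.hold(.2); print(toE(manip.read_tool_pos()),np.round(manip.read_force(),2))
print(manip.read_time())
prm=vision.camera_params("wrist"); im,d=vision.get_image("wrist"); s,_=vision.get_image("side")
cv2.imwrite("pics/p1.png",np.hstack([cv2.resize(im[...,::-1][100:400,170:470],(400,400)),cv2.resize(s[...,::-1][230:400,290:460],(400,400))]))
E
```

```text
F0 [ 0.34  0.06 -0.69]
False [-6.79805843e-02 -5.44320048e-05  1.05071400e-01] [ 0.68 -0.35 -0.87]
8.175
```

View pics/p1.png

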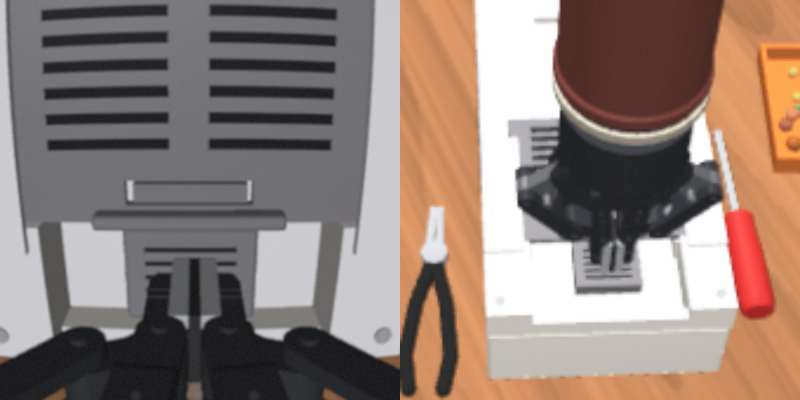

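```bash
python3 - <<'E'
from h import *
print(toE(manip.read_tool_pos()),np.round(manip.read_force(),2))
prm=vision.camera_params("wrist"); im,dw=vision.get_image("wrist"); s,d=vision.get_image("side")
vv,uu=np.mgrid[:480,:640]; P=p2w("side",np.c_[uu.ravel(),vv.ravel()],d.ravel()); E=(P-O)@np.c_[U,V,[0,0,1]]
m=(d.ravel()>0)&(abs(E[:,1])<.025)&(E[:,0]>-.095)&(E[:,0]<-.05)&(E[:,2]<.2)
c=s.reshape(-1,3)
for e,u,v,k in zip(E[m],uu.ravel()[m],vv.ravel()[m],c[m]):
    if u%3==0 and v%2==0: print(u,v,np.round(e*1000).astype(int).tolist(),k.tolist())
cv2.imwrite("pics/p2.png",cv2.resize(s[...,::-1][310:365,345:420],(750,550),interpolation=cv2.INTER_CUBIC))
E
```

```text
[-6.79939670e-02 -3.97835201e-05  1.05073136e-01] [ 0.26 -0.72  0.41]
369 312 [-78, 20, 200] [36, 38, 42]
399 312 [-79, -22, 199] [37, 38, 42]
366 314 [-79, 24, 196] [37, 38, 42]
369 314 [-79, 20, 196] [34, 36, 39]
381 314 [-78, 3, 193] [34, 35, 38]
399 314 [-77, -22, 191] [36, 38, 40]
366 316 [-78, 24, 190] [35, 37, 40]
369 316 [-79, 20, 192] [35, 37, 40]
381 316 [-78, 3, 189] [37, 37, 42]
384 316 [-79, -1, 190] [36, 37, 41]
387 316 [-78, -6, 188] [34, 35, 40]
393 316 [-86, -12, 200] [36, 37, 42]
399 316 [-79, -23, 188] [43, 45, 48]
366 318 [-63, 21, 161] [60, 63, 68]
369 318 [-78, 19, 185] [39, 41, 44]
372 318 [-87, 17, 198] [35, 37, 40]
375 318 [-86, 12, 196] [37, 38, 43]
378 318 [-87, 8, 198] [34, 35, 37]
381 318 [-78, 3, 184] [36, 37, 41]
384 318 [-78, -2, 183] [35, 37, 41]
387 318 [-80, -6, 186] [35, 37, 39]
390 318 [-84, -9, 191] [34, 34, 39]
393 318 [-84, -13, 191] [34, 34, 37]
396 318 [-83, -18, 190] [42, 45, 48]
366 320 [-64, 21, 158] [62, 64, 70]
369 320 [-65, 17, 159] [61, 64, 69]
372 320 [-84, 16, 189] [36, 36, 41]
375 320 [-85, 12, 190] [49, 50, 55]
378 320 [-84, 8, 188
[... 7509 characters left out ...]
 [254, 254, 254]
393 358 [-82, -23, 73] [254, 254, 254]
363 360 [-83, 24, 73] [254, 254, 254]
366 360 [-83, 19, 73] [254, 254, 254]
369 360 [-84, 15, 74] [254, 254, 254]
372 360 [-85, 10, 75] [254, 254, 254]
375 360 [-85, 5, 74] [254, 254, 254]
378 360 [-85, 1, 74] [254, 254, 254]
381 360 [-83, -4, 71] [254, 254, 254]
384 360 [-83, -9, 71] [254, 254, 254]
387 360 [-84, -14, 72] [254, 254, 254]
390 360 [-84, -18, 72] [254, 254, 254]
393 360 [-85, -23, 72] [254, 254, 254]
363 362 [-87, 24, 73] [254, 254, 254]
366 362 [-86, 19, 72] [254, 254, 254]
369 362 [-87, 15, 74] [254, 254, 254]
372 362 [-87, 10, 74] [254, 254, 254]
375 362 [-89, 6, 76] [254, 254, 254]
378 362 [-94, 2, 86] [254, 254, 254]
```

View pics/p2.png

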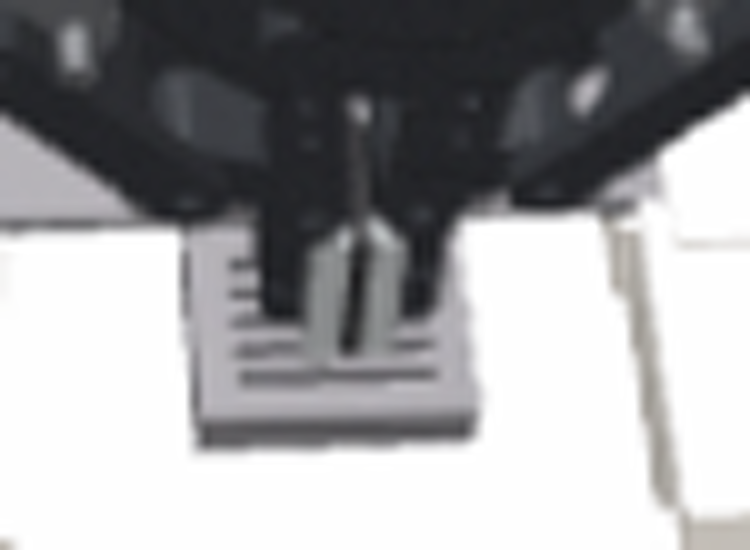

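The side crop shows the closed fingertips centred on the pad at about (381,344), still roughly 6–8 mm above it. The pad is up at z = 100 mm. So the tips sit near the TCP rather than 25 mm ahead of it. The lateral position is right, so I carry on pressing under guard.

```bash
python3 - <<'E'
from h import *
x0=-.068
g=manip.move_linear(W(x0,0,.085),speed=.015,guard=2.2)
p=manip.read_tool_pos(); print(g,np.round(toE(p),4),np.round(manip.read_force(),2))
if g:
    g=manip.move_linear(W(x0,0,p[2]-.012),speed=.008,guard=8)
    print(g,np.round(toE(manip.read_tool_pos()),4),np.round(manip.read_force(),2))
    manip.hold(.2); print(np.round(toE(manip.read_tool_pos()),4),np.round(manip.read_force(),2))
print(manip.read_time())
im,d=vision.get_image("wrist"); s,_=vision.get_image("side")
cv2.imwrite("pics/p3.png",np.hstack([cv2.resize(im[...,::-1][100:400,170:470],(400,400)),cv2.resize(s[...,::-1][310:365,345:420],(400,400))]))
E
```

```text
True [-0.068  -0.      0.1007] [ 2.01 -0.34  2.22]
True [-0.068  -0.0001  0.0936] [-1.36  1.11  6.75]
[-0.068  -0.0001  0.0936] [-1.24  1.22  7.9 ]
10.05
```

View pics/p3.png

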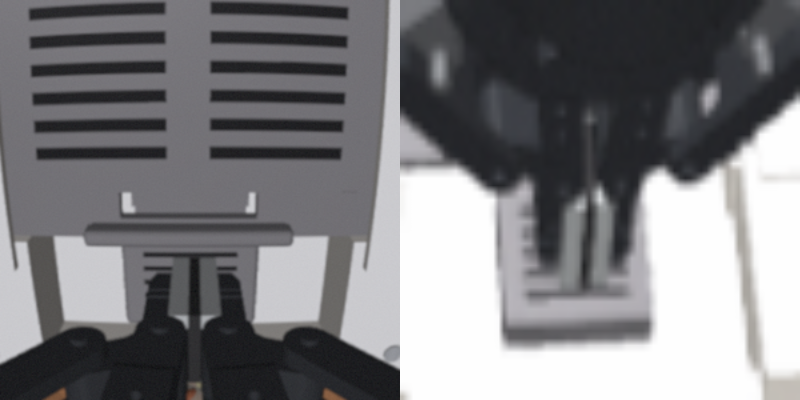

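The nose has dropped: the slot at wrist (313,246) shows open ends, and the pad has travelled about 7 mm. I press the last bit to the stop, then push with a guard.

```bash
python3 - <<'E'
from h import *
p=toE(manip.read_tool_pos())
g=manip.move_linear(W(p[0],0,p[2]-.003),speed=.006,guard=6)
manip.hold(.15); z=toE(manip.read_tool_pos())[2]; print(g,round(z,4),np.round(manip.read_force(),2))
xs=[-.060,-.054,-.045,-.035] if g else []
for x in xs:
    g=manip.move_linear(W(x,0,z),speed=.03,guard=14)
    f=manip.read_force(); print(x,g,np.round(toE(manip.read_tool_pos()),4),"along",round(f@U,2),"lat",round(f@V,2),"z",round(f[2],2))
    if g: break
print(manip.read_time())
im,d=vision.get_image("wrist")
cv2.imwrite("pics/p4.png",cv2.resize(im[...,::-1][60:400,150:490],(500,500)))
for r in vision.landmark_of("wrist","cover_lip"): print(np.round(r["pixel"]),r["confidence"],np.round(toE(wray(r["pixel"],.104,vision.camera_params("wrist"))),4))
E
```

```text
True 0.0936 [-0.51  1.32  6.94]
-0.06 False [-0.0609  0.0001  0.0937] along -2.94 lat 0.21 z 6.3
-0.054 False [-0.0553  0.0001  0.0938] along -3.9 lat -0.15 z 6.66
-0.045 False [-0.0464  0.0001  0.0938] along -2.92 lat 0.63 z 6.46
-0.035 False [-0.0364  0.0001  0.0938] along -4.72 lat 0.3 z 5.99
12.25
[312. 302.] 0.63 [-0.0252  0.0003  0.104 ]
[313. 169.] 0.24 [ 2.65e-02 -1.00e-04  1.04e-01]
```

View pics/p4.png

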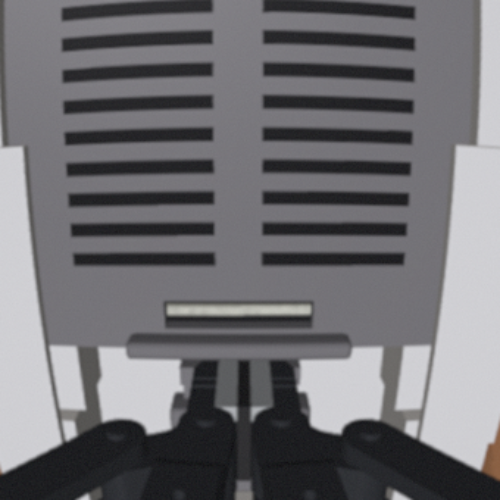

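The cover is sliding square, lip at (240,345) in the crop, moved about 24 mm with roughly 4 N along the push. I push on to the deck.

```bash
python3 - <<'E'
from h import *
z=toE(manip.read_tool_pos())[2]
for x in (-.01,.015,.040):
    g=manip.move_linear(W(x,0,z),speed=.045,guard=14)
    f=manip.read_force(); print(x,g,np.round(toE(manip.read_tool_pos()),4),"along",round(f@U,2),"lat",round(f@V,2),"z",round(f[2],2))
    if g: break
if not g:
    manip.move_linear(W(.028,0,z),speed=.04)
    manip.move_linear(W(.020,0,.20),speed=.1)
    manip.move_linear(W(-.05,0,.28),speed=.15)
print(manip.read_time())
prm=vision.camera_params("wrist"); im,d=vision.get_image("wrist"); s,_=vision.get_image("side")
for n,zz in (("cover",.095),("cover_lip",.104),("jar",.095),("filter_bay",.095)):
    for r in vision.landmark_of("wrist",n)[:2]: print(n,np.round(r["pixel"]),round(r["confidence"],2),np.round(toE(wray(r["pixel"],zz,prm)),4))
cv2.imwrite("pics/p5.png",np.hstack([cv2.resize(im[...,::-1][:360,140:500],(400,400)),cv2.resize(s[...,::-1][160:400,290:450],(400,600))[:400]])) if 0 else cv2.imwrite("pics/p5.png",np.hstack([cv2.resize(im[...,::-1][:360,140:500],(400,480)),cv2.resize(s[...,::-1][160:400,280:480],(400,480))]))
E
```

```text
-0.01 False [-0.0097  0.0004  0.0935] along 0.13 lat 0.22 z -0.47
0.015 False [0.0152 0.0001 0.0937] along -0.5 lat 0.57 z 0.14
0.04 False [0.0402 0.0001 0.0937] along 0.13 lat -0.33 z 0.71
17.0
cover [313.  46.] 0.94 [0.1004 0.0013 0.095 ]
cover [312. 103.] 0.29 [0.0492 0.002  0.095 ]
cover_lip [310. 101.] 0.94 [0.0502 0.0037 0.104 ]
cover_lip [163. 325.] 0.64 [-0.1644  0.1589  0.104 ]
filter_bay [316. 156.] 0.9 [ 0.0027 -0.0013  0.095 ]
filter_bay [211. 171.] 0.62 [-0.0089  0.093   0.095 ]
```

View pics/p5.png

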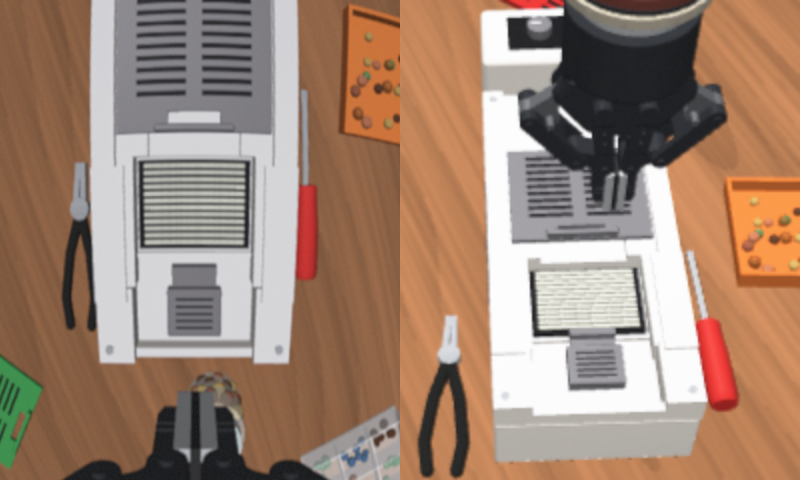

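The filter (wrist crop (193,205)) is wholly uncovered. The cover lies flat and square on the deck at x ≈ 100 mm, the tab has sprung back up, and the arm is clear. I hand the job in.

```bash
python3 - <<'E'
from h import *
print(manip.read_time(),np.round(manip.read_force(),2)); ticket.sign_off()
E
```

```text
17.3 [ 0.42 -0.63  0.12]
the job is handed in; nothing more can be done
```

The filter is fully uncovered and the job was handed in at 17.3 s. With closed fingertips I pressed the snap tab to its stop (about 7–7.5 mm measured, 7–8 N). Keeping it in, I pushed the cover by its lip along the guides with about 3–5 N, then backed off and lifted clear.

**Last checks:**
- **Cover:** it lies flat and square on the deck, with its centre at x ≈ 100 mm.
- **Jar:** its computed gap to the cover is about 36 mm. It did not show in the last pictures, so I did not see it again after the push.
- **Surroundings:** the pliers and the screwdriver look undisturbed, and the tool force was about zero after the retreat.

**Disagreements:**
- **Fingertip position:** contact with the pad came with the TCP at z ≈ 101 mm, so the closed fingertips were practically at the TCP, not 25 mm ahead of it as stated. I pressed by force guard, so this did no harm.
- **Tab travel:** the measured travel is slightly under the nominal 8 mm. An extra press with a 6 N guard moved it no further. The nose is clear from 5.5 mm, and the cover slid freely.

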